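# Free a flowerpot jammed in a planter and tray it up

## Robot

A 7-joint arm with a two-finger parallel gripper is mounted at the origin on the work surface. World frame = base frame: x ahead of the robot, y to its left, z up, the work surface at z = 0. Lengths are in m, angles in rad, forces in N, time in s.
With the tool pointing down it reaches from about 0.4 to 0.85 m from the base axis. Payload 10.4 kg.
Tool frame: the origin (TCP) lies midway between the tips of the shut fingers; the grasp point (between the pads) lies 19 mm behind it; z points along the fingers, y is the direction in which the jaws open and shut (so a half turn about z gives the same grasp; the last joint's range is limited). The gripper opens to 85 mm and grips with 20 to 120 N. Pads are 22 mm wide; open, the fingers measure 114 mm over their backs; the gripper's body (76 mm by 85 mm) begins 54 mm behind the grasp point. The pads swing forward as they close: fully open they stand 13 mm farther back than shut.
Start: joints at [1.102, 0.332, -0.065, 1.46, 0.022, 1.35, -0.088], TCP at [0.27, -0.564, 0.231] pointing down, gripper open.
Joint ranges: [-2.6, 2.6], [-0.5, 2.12], [-1.47, 1.34], [0.16, 2.42], [-1.27, 4.41], [0.06, 2.06], [-2.6, 2.6]. Speed limits (rad/s): [2.22, 2.22, 2.79, 2.79, 3.14, 3.14, 3.14].

## Interface

Orientations are given as a unit quaternion [x, y, z, w].
In Python, from workcell import manip, viewer gives the robot as it stands.
- The arm moves only by the tool move_arm, never from a script. Its argument "deltas" is a list of rows, each a list of 7 numbers: the shift along the tool's x, y, z in m, then the turn, a rotation vector about the tool's x, y, z in degrees, then the opening, from -1 (shut) to 1 (fully open). In form: [[dx, dy, dz, wx, wy, wz, gripper], ...]. A call has 1 to 10 rows; each row shifts and turns the commanded pose from where the row before left it, along the tool's axes as they then stand; what a row does not reach is not made up. A row lasts 1/8 s, in which the tool goes at most 62.5 mm and 10.7 degrees, less where a joint would pass 70% of its speed; a pose out of reach is approached as far as the arm can. A call with a gripper value outside its range is refused whole. The fingers move at their own pace and stop on an object; "force" is the grip in N (left out, the last holds). Time passes only in rows, so rows that do not move let the fingers close. It gives the time, the measured TCP pose, the force and the opening at its end, in the units of the state.
- manip.get_obs(): the state, without advancing time (a new reading comes with each control period).
- viewer.camera(name): name is "scene" or "top" or "wrist"; returns (picture, depth): 384x512x3 uint8, red, green, blue; 384x512 float32, m along the optical axis (not along the pixel's ray), 0 where there is no reading.
- viewer.calibration(name): a dict with "fx", "fy", "cx", "cy" (pixels), "dist" ([k1, k2, p1, p2, k3] as OpenCV has them; the pictures are not rectified), "R" (3x3) and "t" (3): a world point X has camera coordinates R X + t; the wrist camera has in their place "T_tool_cam" (4x4, takes a point from camera to tool coordinates, whose origin is the TCP and whose axes are the flange's). Camera axes: x right, y down, z forward; pixel columns grow to the right and rows downward; lengths in m; the calibration is good to about 2 mm. A picture is of the moment at which its call begins: read the wrist's pose just before it. calibration takes no time and is no camera call.
- manip.hand_in(): hands the job in, once; it reports no verdict.
The state is a dict: "clock": time; "joint_pos": joint angles; "joint_velocities": joint speeds; "tau": joint torques, N m; "position": TCP position; "ee_rot": TCP orientation; "ft_force": force on the tool from outside, world axes, zero at the start; "torque": the same for the moment, N m; "grip_width": opening from 0.0 (shut) to 1.0 (fully open).
Only numpy, scipy, OpenCV 4.12 (cv2) and the standard library are available. Lean on these libraries where they do the work, as an engineer would, in place of code of your own. Each camera call takes 0.05 s, during which the arm holds its last target.

## Task

A white flowerpot is jammed inside the dark planter that is held in the wooden cradle. Grip it by its rim, twist it about 30 degrees either way while it is still nested to break it loose, and draw it up out of the planter. Then lower it into the free end of the wooden tray, beside the pot already standing there, and let go only when it is down, leaving both pots upright.

Things in the scene. Friction and masses are not known exactly. Their poses are not given: they have to be found in the camera images.
- stuck_pot: The jammed white flowerpot with grey bands, 115 mm high, 0.35 kg, hollow. Foot 60 mm across, widening to 72 mm at 70 mm height; from 74 mm up to the rim a straight collar, 88 mm across outside, 70 mm inside (wall 9 mm: pinch it, one finger inside, 25-30 mm deep). Origin: centre of the foot's underside, z up. Starts on the planter's inner floor, on its axis, rim 45 mm above the planter's rim.
- planter: Dark glazed planter, 80 mm high, rim 120 mm across (104 inside), inner floor 10 mm up; fixed in a 146 x 146 x 28 mm wooden cradle, left or right on the bench. Origin: centre of underside, z up. Three sprung corks in its mouth grip the jammed pot by friction alone, 5-12 N, easing as it rises; clear at 75 mm lift. Bystanders: an empty planter without cradle, a lone white pot.
- tray: Shallow open pale wood tray, screwed down: 340 mm long (its x), 170 mm wide (its y), walls 10 mm thick and 45 mm high, inner floor 10 mm above the origin. Origin: centre of its underside, z up. Its +x end, away from the robot, holds a pot; the -x end, nearer the robot, is free: the middle of the free place lies 80 mm from the origin along -x.
- tray_pot: A white flowerpot just like the jammed one, standing loose in the tray's far end, its foot's centre about 85 mm from the tray's origin along +x. Origin: centre of the underside of its foot, z up.
There are look-alikes about, which are no part of the job. Leave any blue or green look-alike of the stuck_pot alone.

How it is judged:
On the way, in this order (a step that is already met when the one before it is completed fails the run):
1. the jammed pot is twisted by at least 17 degrees while its foot is still inside the planter (angle between the x axis of stuck_pot and the x axis of planter, either way round above 0.3 rad and angle between stuck_pot's own z axis and vertical below 0.25 rad and horizontal distance between stuck_pot and planter below 0.03 m and z of stuck_pot in the frame of planter below 0.075 m), for 0.1 s.
2. the pot is lowered into the free end of the tray while still held: its foot less than 20 mm above the tray's floor (z of stuck_pot in the frame of tray below 0.03 m and x of stuck_pot in the frame of tray between -0.14 and 0 m and y of stuck_pot in the frame of tray between -0.06 and 0.06 m and contact force between the fingers and stuck_pot above 0.5 N), for 0.05 s.
At the end, for the whole second after the job is handed in: The freed pot stands at rest on the tray's floor, wholly in the free (-x) half of the tray (its foot's centre anywhere in that half), upright within 10 degrees; the other pot still stands on the tray's floor in its own half, upright within 10 degrees (z of each of stuck_pot, tray_pot in the frame of tray below 0.016 m and x of stuck_pot in the frame of tray between -0.14 and 0 m and y of stuck_pot in the frame of tray between -0.06 and 0.06 m and angle between each of stuck_pot, tray_pot's own z axis and vertical below 0.17 rad and linear speed of stuck_pot below 0.02 m/s and x of tray_pot in the frame of tray above 0 m); the robot touches nothing.
It fails at once if the pot already in the tray is knocked over (tipped more than 30 degrees) (angle between tray_pot's own z axis and vertical above 0.52 rad).
It also fails if it takes over 48 s, if anything falls off the work surface, if the arm or the gripper's body presses on something with over 40 N, if the wrist force passes 120 N, or if a joint passes its speed limit or range.

## Working session

There is one attempt and no reset: what is moved stays moved. The work goes in short steps, Python scripts to look and compute and a tool call to move; the robot and the scene stay as the last step left them, time stands still between calls to the robot, and variables do not carry over. Pictures are saved under pics/ and viewed, and the job is handed in when it is done.

Besides the shell and the picture viewer there is one more tool, called as name(argument=value, ...) on one line, values as JSON. move_arm: Moves the arm, as the interface text tells. Its arguments: {"type":"object","properties":{"deltas":{"type":"array"},"force":{"type":"number"}},"required":["deltas"]}

```bash
mkdir -p pics; ls
python3 - <<'E'
from workcell import manip, viewer
import cv2,numpy as np
print(manip.get_obs())
for n in ["scene","top"]:
    im,d=viewer.camera(n); cv2.imwrite(f"pics/{n}0.png",im[:,:,::-1]); np.save(f"pics/{n}0_d.npy",d)
    c=viewer.calibration(n); print(n,c)
print(viewer.calibration("wrist"))
E
```

```text
pics
{'clock': 0.0, 'joint_pos': array([ 1.10239855,  0.33286908, -0.06470067,  1.46099818,  0.02158259,
        1.34989209, -0.08850716]), 'joint_velocities': array([ 4.79517003e-04, -6.54674486e-04,  6.67618735e-04,  7.93113535e-05,
        7.73274010e-04,  5.73503847e-04,  1.05252701e-03]), 'tau': array([-4.20965098e-04, -6.25444436e+01,  4.85468970e-02, -3.91595578e+01,
        1.61043461e-02,  9.98059666e-03,  1.03386628e-05]), 'position': array([ 0.26931339, -0.56355681,  0.23049053]), 'ee_rot': array([ 9.75259155e-01,  2.21063429e-01, -1.88508327e-04, -7.11413215e-04]), 'ft_force': array([ 0.67175745, -0.33698083,  0.34443424]), 'torque': array([-0.02043203,  0.0524632 , -0.02103349]), 'grip_width': 1.0038425231122978}
scene {'fx': 374.44799441121893, 'fy': 374.44799441121893, 'cx': 258.7216836185617, 'cy': 187.93016496377533, 'dist': array([-0.0790249,  0.       ,  0.       ,  0.       ,  0.       ]), 'R': array([[ 0.49846037,  0.86682402,  0.01238437],
       [ 0.58050329, -0.3231358 , -0.74739493],
       [-0.64385804,  0.37973592, -0.66426459]]), 't': array([-0.29482091, -
[... 261 characters left out ...]
2548257],
       [-0.99399858,  0.001943  , -0.10937576],
       [ 0.10928949, -0.02585005, -0.99367378]]), 't': array([0.00501253, 0.59270498, 0.85727325])}
{'fx': 267.20014485062507, 'fy': 267.20014485062507, 'cx': 257.73239381757884, 'cy': 192.47870427752036, 'dist': array([-0.04051805,  0.        ,  0.        ,  0.        ,  0.        ]), 'T_tool_cam': array([[ 4.10117664e-04, -9.47174497e-01, -3.20718419e-01,
         8.29620374e-02],
       [ 9.99999878e-01,  3.00506535e-04,  3.91263738e-04,
        -8.81698288e-04],
       [-2.74217053e-04, -3.20718541e-01,  9.47174505e-01,
        -1.42879178e-01],
       [ 0.00000000e+00,  0.00000000e+00,  0.00000000e+00,
         1.00000000e+00]])}
```

View pics/scene0.png

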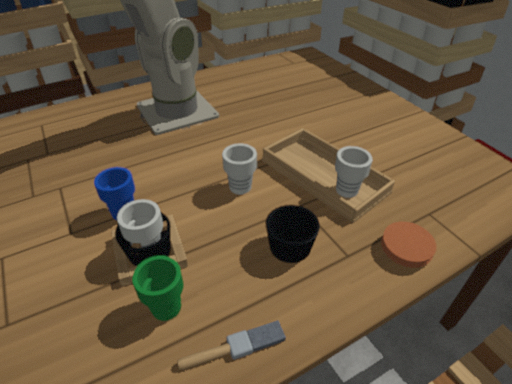

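View pics/top0.png

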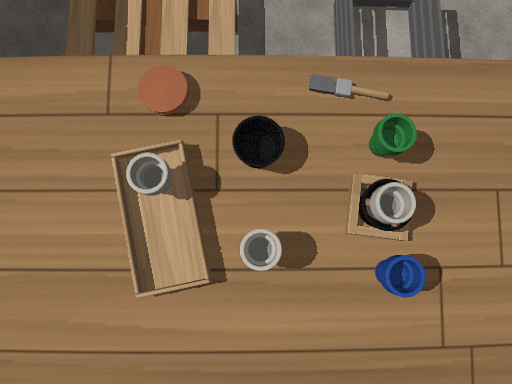

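The jammed pot is the white one inside the dark planter with the cradle: scene (140,222), top (392,203). Other candidates are the lone white pot at top (261,250), the empty planter at top (258,142) and the tray pot at top (150,173), none of which has a cradle. Blue (403,275) and green (395,135) flank it. Next I'll take an enlarged crop and measure.

```bash
cat > h.py <<'E'
import numpy as np,cv2
from workcell import viewer
def K(c): return np.array([[c['fx'],0,c['cx']],[0,c['fy'],c['cy']],[0,0,1.]])
def cloud(d,c,R,t):
    v,u=np.mgrid[0:d.shape[0],0:d.shape[1]]
    p=cv2.undistortPoints(np.stack([u,v],-1).reshape(-1,1,2).astype(np.float32),K(c),c['dist']).reshape(d.shape+(2,))
    P=np.dstack([p*d[...,None],d])
    X=(P-t)@R   # R^T (P-t)
    X[d<=0]=np.nan
    return X
def fitc(P):
    A=np.c_[2*P,np.ones(len(P))]; s=np.linalg.lstsq(A,(P**2).sum(1),rcond=None)[0]
    return s[:2],np.sqrt(s[2]+s[0]**2+s[1]**2)
E
python3 - <<'E'
from h import *
im=cv2.imread('pics/top0.png'); d=np.load('pics/top0_d.npy'); c=viewer.calibration('top')
X=cloud(d,c,c['R'],c['t']); z=X[...,2]
def box(u0,u1,v0,v1):
    m=np.zeros(z.shape,bool); m[v0:v1,u0:u1]=1; return m
hsv=cv2.cvtColor(im,cv2.COLOR_BGR2HSV)
white=(hsv[...,1]<50)&(hsv[...,2]>110)
for n,b in dict(stuck=(355,430,170,235),lone=(230,300,225,280),traypot=(120,180,145,200)).items():
    m=box(*b)&white&np.isfinite(z); zz=z[m]; top=np.percentile(zz,97); r=m&(z>top-.006)
    P=X[r]; print(n,'ztop',top,r.sum(), 'circ',fitc(P[:,:2]))
    q=P[:,:2]; h,w=(q.max(0)+q.min(0))/2,q.max(0)-q.min(0); print('  bbox',h,w)
for n,b in dict(green=(360,425,105,165),blue=(365,432,250,300)).items():
    m=box(*b)&(hsv[...,1]>150)&np.isfinite(z); 
    col=hsv[...,0]; m&=((col>40)&(col<90)) if n=='green' else ((col>100)&(col<135))
    top=np.percentile(z[m],97); P=X[m&(z>top-.006)]; print(n,top,fitc(P[:,:2]),P.min(0),P.max(0))
m=box(355,430,170,235)
print('planter z hist',np.histogram(z[m&(hsv[...,2]<45)],bins=10))
print('cradle: pts at z .02-.035'); P=X[box(340,420,165,250)&(z>.018)&(z<.04)&(hsv[...,1]>60)]
print(len(P), cv2.minAreaRect((P[:,:2]*1000).astype(np.float32)))
P=X[box(100,220,130,305)&(z>.035)&(z<.055)&~white]
R=cv2.minAreaRect((P[:,:2]*1000).astype(np.float32)); print('tray',len(P),R, np.median(P[:,2]))
s=cv2.imread('pics/scene0.png')[150:330,80:220]; t=im[90:310,330:450]
cv2.imwrite('pics/crop0.png',np.hstack([cv2.resize(s,(400,514)),cv2.resize(t,(280,514))]))
E
```

```text
stuck ztop 0.12853920085004522 489 circ (array([ 0.5730001 , -0.28005292]), np.float64(0.03935604254617072))
  bbox [ 0.57328906 -0.28034837] [0.08558272 0.08701665]
lone ztop 0.11833110296964859 495 circ (array([0.47590961, 0.00674908]), np.float64(0.03932384270148464))
  bbox [0.47522846 0.00608378] [0.08526084 0.08587279]
traypot ztop 0.12828605714761362 470 circ (array([0.63645727, 0.24533045]), np.float64(0.03938510268618366))
  bbox [0.63632834 0.2457596 ] [0.08550876 0.08709133]
green 0.11757754739741336 (array([ 0.72744632, -0.29420846]), np.float64(0.039547314497696995)) [ 0.6841027  -0.33627705  0.11158695] [ 0.77013594 -0.25080375  0.11921346]
blue 0.11794472948364397 (array([ 0.41715724, -0.29816664]), np.float64(0.03902002320626748)) [ 0.37473838 -0.34270965  0.11194744] [ 0.45890507 -0.25490017  0.1205733 ]Traceback (most recent call last):
  File "<stdin>", line 17, in <module>
    bin_edges, uniform_bins = _get_bin_edges(a, bins, range, weights)
                              ~~~~~~~~~~~~~~^^^^^^^^^^^^^^^^^^^^^^^^^
    first_edge, last_edge = _get_outer_edges(a, range)
                            ~~~~~~~~~~~~~~~~^^^^^^^^^^
    raise ValueError(
        f"autodetected range of [{first_edge}, {last_edge}] is not finite")
ValueError: autodetected range of [nan, nan] is not finite
```

Run:
```python
from h import *
im=cv2.imread('pics/top0.png'); d=np.load('pics/top0_d.npy'); c=viewer.calibration('top')
X=cloud(d,c,c['R'],c['t']); z=X[...,2]
def box(u0,u1,v0,v1):
    m=np.zeros(z.shape,bool); m[v0:v1,u0:u1]=1; return m
hsv=cv2.cvtColor(im,cv2.COLOR_BGR2HSV)
white=(hsv[...,1]<50)&(hsv[...,2]>110)
P=X[box(340,420,165,250)&(z>.022)&(z<.038)&(hsv[...,1]>60)]
print('cradle',len(P), cv2.minAreaRect((P[:,:2]*1000).astype(np.float32)))
P=X[box(100,220,130,305)&(z>.040)&(z<.056)&~white]
R=cv2.minAreaRect((P[:,:2]*1000).astype(np.float32)); print('tray',len(P),R, np.median(P[:,2]))
# tray corners from image pixels via z=.045 plane
s=cv2.imread('pics/scene0.png')[150:330,80:220]; t=im[90:310,330:450]
cv2.imwrite('pics/crop0.png',np.hstack([cv2.resize(s,(400,514)),cv2.resize(t,(280,514))]))
print(z[100:330:40,20:500:80].round(3))
print(X[265,345],X[198,330])
```

```text
cradle 1369 ((573.2772827148438, -280.3560791015625), (147.00601196289062, 147.7701873779297), 82.68510437011719)
tray 1921 ((548.0469970703125, 237.50221252441406), (340.423583984375, 171.2337646484375), 11.597639083862305) 0.04542174799895289
[[ 0.002  0.001  0.035  0.001  0.001 -0.001]
 [ 0.002  0.002  0.049  0.012  0.    -0.   ]
 [-0.001  0.002  0.009 -0.002  0.004  0.001]
 [ 0.004  0.001  0.011  0.001  0.003  0.002]
 [ 0.004  0.002  0.009  0.059  0.005  0.002]
 [ 0.002  0.001  0.001  0.002  0.     0.003]]
[ 0.43359786 -0.19979631 -0.00110191] [ 5.95603960e-01 -1.66828931e-01  3.02823912e-04]
```

View pics/crop0.png

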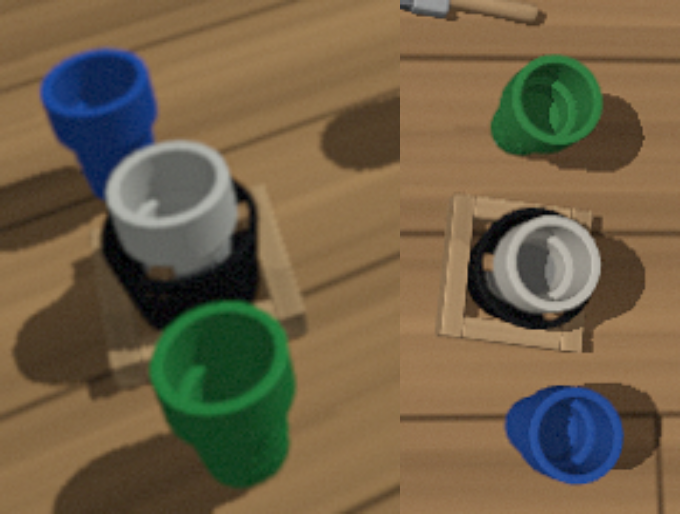

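Confirmed: the white pot with a cork-lined dark planter and cradle, axis (0.573, -0.280), rim 0.125 m. The cradle centre agrees, and the lone and tray pots calibrate the height. Tray centre is (0.548, 0.2375) with yaw 11.6° and a 340x171 rectangle, which fits. I'll grip the +y side of the rim, with the jaws along y.

move_arm(deltas=[[0, 0, 0, 0, 0, 8.5, 0], [0, 0, 0, 0, 0, 8.5, 0], [0, 0, 0, 0, 0, 8.5, 0], [0.038, -0.04, 0, 0, 0, 0, 0], [0.038, -0.04, 0, 0, 0, 0, 0], [0.038, -0.04, 0, 0, 0, 0, 0], [0.038, -0.04, 0, 0, 0, 0, 0], [0.038, -0.04, 0, 0, 0, 0, 0], [0.038, -0.04, 0, 0, 0, 0, 0], [0.038, -0.04, 0, 0, 0, 0, 0]], force=90)

```text
clock: 1.35
position: [0.5361, -0.2823, 0.2311]
ee_rot: [1.0, 0.0, -0.0, -0.0]
ft_force: [-0.3, -0.6, -0.0]
grip_width: 0.506
```

move_arm(deltas=[[0.03, -0.03, 0, 0, 0, 0, 0], [0, 0, 0, 0, 0, 0, 0]])

```text
clock: 1.6
position: [0.5674, -0.2495, 0.2306]
ee_rot: [1.0, 0.004, -0.0, -0.001]
ft_force: [-0.6, 0.6, -0.9]
grip_width: 0.495
```

```bash
cat > w.py <<'E'
from h import *
import sys
from workcell import manip
from scipy.spatial.transform import Rotation as Ro
def wrist(name):
    o=manip.get_obs(); im,d=viewer.camera('wrist'); c=viewer.calibration('wrist')
    T=np.eye(4); T[:3,:3]=Ro.from_quat(o['ee_rot']).as_matrix(); T[:3,3]=o['position']
    M=T@c['T_tool_cam']; R=M[:3,:3].T; t=-R@M[:3,3]
    cv2.imwrite(f'pics/{name}.png',im[:,:,::-1])
    return o,im[:,:,::-1],cloud(d,c,R,t)
def state():
    o=manip.get_obs()
    print('t',o['clock'],'p',o['position'].round(4),'rv',Ro.from_quat(o['ee_rot']).as_matrix().round(3).tolist(),'F',o['ft_force'].round(1),'g',round(o['grip_width'],3),'q',o['joint_pos'].round(2))
E
python3 - <<'E'
from w import *
o,im,X=wrist('w1'); state()
z=X[...,2]; hsv=cv2.cvtColor(np.ascontiguousarray(im),cv2.COLOR_BGR2HSV)
m=(hsv[...,1]<50)&(hsv[...,2]>100)&(z>.118)&(z<.135)&(np.hypot(X[...,0]-.573,X[...,1]+.28)<.055)
P=X[m]; print(len(P),fitc(P[:,:2]),np.median(P[:,2]),P.min(0),P.max(0))
E
```

```text
t 1.65 p [ 0.5659 -0.2521  0.2307] rv [[1.0, 0.004, -0.001], [0.004, -1.0, 0.001], [-0.001, -0.001, -1.0]] F [ 0.3 -1.   0.2] g 0.502 q [ 0.54  0.33 -0.24  1.47  0.08  1.35 -1.28]
2487 (array([ 0.57302644, -0.27937475]), np.float64(0.0391279801933338)) 0.1253681793782471 [ 0.52836514 -0.32303894  0.11801337] [ 0.61598842 -0.23680041  0.12809563]
```

View pics/w1.png

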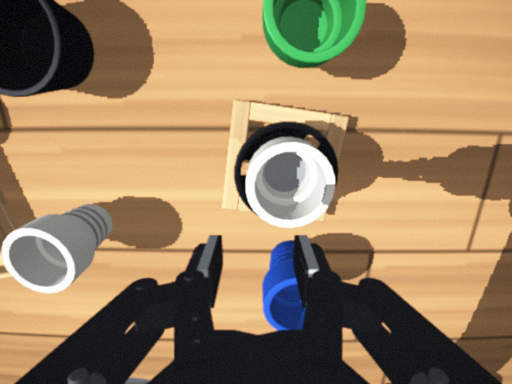

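The wrist view agrees: pot rim at about (290,182), centre (0.573, -0.2795), z 0.125. The fingers are to its -x side in the picture. I'll align over the +y rim and stop short above it to check.

move_arm(deltas=[[0.007, -0.0125, 0, 0, 0, 0.2, 0], [0, 0, 0.03, 0, 0, 0, 0], [0, 0, 0.03, 0, 0, 0, 0], [0, 0, 0.02, 0, 0, 0, 0], [0, 0, 0, 0, 0, 0, 0], [0, 0, 0, 0, 0, 0, 0]])

```text
clock: 2.4
position: [0.5726, -0.2416, 0.1525]
ee_rot: [1.0, -0.002, 0.001, 0.0]
ft_force: [0.3, 0.1, 0.6]
grip_width: 0.5
```

Run:
```python
from w import *
wrist('w2'); state()
```

```text
t 2.45 p [ 0.5728 -0.2415  0.1527] rv [[1.0, -0.003, 0.002], [-0.003, -1.0, -0.001], [0.002, 0.001, -1.0]] F [ 0.1 -0.6  0.3] g 0.499 q [ 0.52  0.39 -0.25  1.56  0.1   1.2  -1.32]
```

View pics/w2.png

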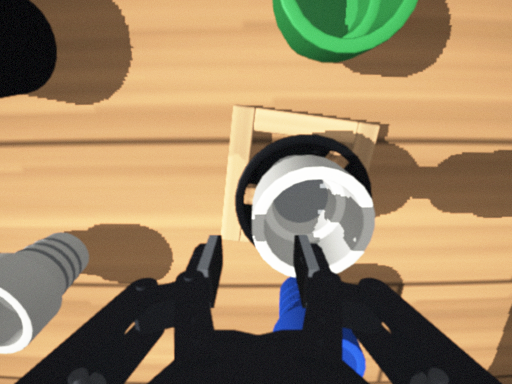

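The left-hand rim (column ~258) sits midway between the fingers (columns 218 and 298), and the right finger will go inside the pot. Descend 55 mm and close.

move_arm(deltas=[[0, -0.0015, 0.02, 0, 0, 0, 0], [0, 0, 0.02, 0, 0, 0, 0], [0, 0, 0.015, 0, 0, 0, 0], [0, 0, 0, 0, 0, 0, 0], [0, 0, 0, 0, 0, 0, 0]])

```text
clock: 3.08
position: [0.5727, -0.2398, 0.0969]
ee_rot: [1.0, -0.001, 0.0, 0.0]
ft_force: [-1.1, -0.0, 0.4]
grip_width: 0.502
```

move_arm(deltas=[[0, 0, 0, 0, 0, 0, -0.4], [0, 0, 0, 0, 0, 0, -0.6], [0, 0, 0, 0, 0, 0, -1], [0, 0, 0, 0, 0, 0, -1], [0, 0, 0, 0, 0, 0, -1], [0, 0, 0, 0, 0, 0, -1]])

```text
clock: 3.82
position: [0.5724, -0.2401, 0.0967]
ee_rot: [1.0, -0.002, 0.0, 0.0]
ft_force: [-0.9, -3.2, 4.9]
grip_width: 0.096
```

Run:
```python
from w import *
wrist('w3'); state()
```

```text
t 3.875 p [ 0.5724 -0.2401  0.0967] rv [[1.0, -0.003, 0.001], [-0.003, -1.0, -0.001], [0.001, 0.001, -1.0]] F [-0.3 -1.7  5. ] g 0.094 q [ 0.52  0.44 -0.24  1.62  0.12  1.1  -1.33]
```

View pics/w3.png

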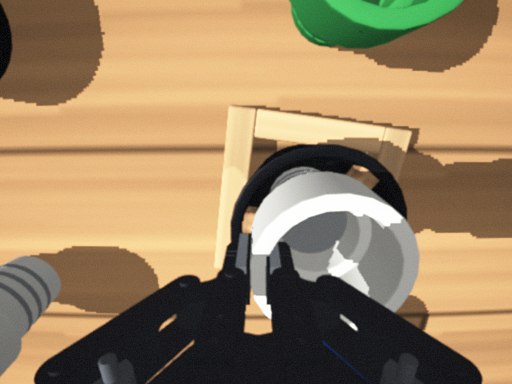

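Gripped: opening ~8 mm on the 9 mm wall. Twist about the pot's axis, which lies 40 mm along tool +y: 6 rows of -6°.

move_arm(deltas=[[-0.0041, 0.0002, 0, 0, 0, -6, -1], [-0.0041, 0.0002, 0, 0, 0, -6, -1], [-0.0041, 0.0002, 0, 0, 0, -6, -1], [-0.0041, 0.0002, 0, 0, 0, -6, -1], [-0.0041, 0.0002, 0, 0, 0, -6, -1], [-0.0041, 0.0002, 0, 0, 0, -6, -1], [0, 0, 0, 0, 0, 0, -1], [0, 0, 0, 0, 0, 0, -1], [0, 0, 0, 0, 0, 0, -1]])

```text
clock: 5.0
position: [0.5496, -0.2466, 0.0968]
ee_rot: [0.951, 0.308, 0.0, 0.0]
ft_force: [-0.2, -0.4, 6.5]
grip_width: 0.094
```

Run:
```python
from w import *
wrist('w4'); state()
```

```text
t 5.05 p [ 0.5496 -0.2466  0.0968] rv [[0.81, 0.586, 0.001], [0.586, -0.81, 0.0], [0.001, 0.0, -1.0]] F [-0.3  0.2  6. ] g 0.093 q [ 0.63  0.41 -0.35  1.66  0.16  1.09 -0.71]
```

View pics/w4.png

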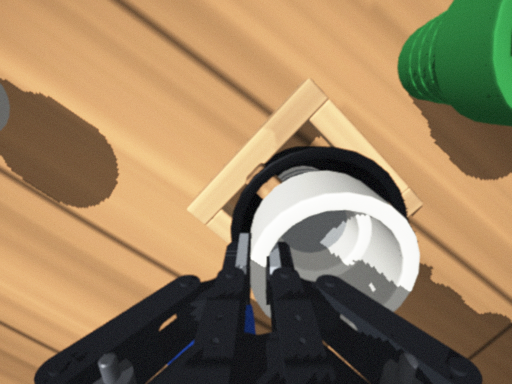

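The pot followed the gripper: the rim sits the same in the wrist view (centre ~ (335,240)), with the cradle now turned 36° beneath it and low forces. Draw it straight up.

move_arm(deltas=[[0, 0, -0.01, 0, 0, 0, -1], [0, 0, -0.015, 0, 0, 0, -1], [0, 0, -0.015, 0, 0, 0, -1], [0, 0, -0.015, 0, 0, 0, -1], [0, 0, -0.015, 0, 0, 0, -1], [0, 0, -0.015, 0, 0, 0, -1], [0, 0, -0.02, 0, 0, 0, -1], [0, 0, -0.025, 0, 0, 0, -1], [0, 0, -0.02, 0, 0, 0, -1], [0, 0, 0, 0, 0, 0, -1]])

```text
clock: 6.3
position: [0.5502, -0.2469, 0.2485]
ee_rot: [0.951, 0.308, 0.001, 0.001]
ft_force: [0.8, 0.4, -5.2]
grip_width: 0.094
```

Run:
```python
from w import *
o,im,X=wrist('w5'); state()
s,_=viewer.camera('scene'); t,d=viewer.camera('top')
cv2.imwrite('pics/st5.png',np.vstack([s,t])[:,:,::-1] if 0 else cv2.resize(np.hstack([s,t])[:,:,::-1],(800,300)))
z=X[...,2]; print('rim z', np.nanpercentile(z[180:330,255:415],[50,90,97]))
```

```text
t 6.35 p [ 0.5495 -0.2468  0.247 ] rv [[0.81, 0.586, 0.001], [0.586, -0.81, -0.0], [0.001, 0.001, -1.0]] F [-0.1 -0.  -5. ] g 0.093 q [ 0.64  0.3  -0.36  1.49  0.11  1.38 -0.68]
rim z [0.27304011 0.31393441 0.32241077]
```

View pics/w5.png

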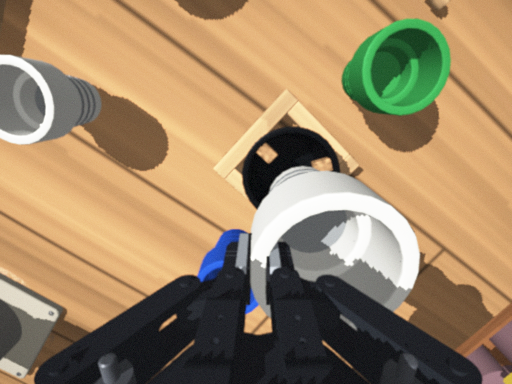

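View pics/st5.png

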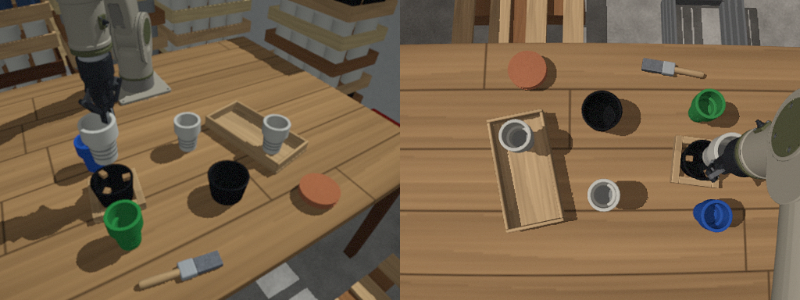

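The pot is clear: foot ~0.16 m, upright, planter empty with its corks visible. Carry it over the lone pot (rim 0.115 m) to the tray's free end: total about +0.210 x, -0.4655 y in the tool frame.

move_arm(deltas=[[0.009, -0.02, 0, 0, 0, 0, -1], [0.0165, -0.0365, 0, 0, 0, 0, -1], [0.0165, -0.0365, 0, 0, 0, 0, -1], [0.0165, -0.0365, 0, 0, 0, 0, -1], [0.0165, -0.0365, 0, 0, 0, 0, -1], [0.0165, -0.0365, 0, 0, 0, 0, -1], [0.0165, -0.0365, 0, 0, 0, 0, -1], [0.0165, -0.0365, 0, 0, 0, 0, -1], [0.0165, -0.0365, 0, 0, 0, 0, -1], [0.0165, -0.0365, 0, 0, 0, 0, -1]])

```text
clock: 7.7
position: [0.4714, 0.1296, 0.2457]
ee_rot: [0.951, 0.308, -0.0, 0.0]
ft_force: [1.9, -0.8, -4.6]
grip_width: 0.091
```

move_arm(deltas=[[0.0165, -0.0365, 0, 0, 0, 0, -1], [0.0165, -0.0365, 0, 0, 0, 0, -1], [0.009, -0.02, 0, 0, 0, 0, -1], [0, 0, 0, 0, 0, 0, -1], [0, 0, 0, 0, 0, 0, -1]])

```text
clock: 8.32
position: [0.452, 0.2272, 0.2459]
ee_rot: [0.951, 0.308, -0.0, 0.0]
ft_force: [-0.2, 0.2, -4.1]
grip_width: 0.093
```

Run:
```python
from w import *
o,im,X=wrist('w6'); state()
s,_=viewer.camera('scene'); t,d=viewer.camera('top')
cv2.imwrite('pics/st6.png',cv2.resize(np.hstack([s,t])[:,:,::-1],(800,300)))
C=np.array([.548,.2375]);a=np.deg2rad(11.6);Rt=np.array([[np.cos(a),np.sin(a)],[-np.sin(a),np.cos(a)]])
R=Ro.from_quat(o['ee_rot']).as_matrix(); pc=o['position'][:2]+.0395*R[:2,1]
print('pot in tray',Rt@(pc-C)); g=pc-0
tgt=C+Rt.T@np.array([-.08,0]); dw=np.r_[tgt-pc,0]; print('need tool shift',R.T@dw)
```

```text
t 8.375 p [0.4523 0.2269 0.2459] rv [[0.811, 0.585, -0.0], [0.585, -0.811, -0.001], [-0.001, 0.0, -1.0]] F [ 0.2 -0.5 -4. ] g 0.093 q [ 0.15  0.12 -0.75  1.71  0.08  1.34 -1.56]
pot in tray [-0.07988853 -0.02677163]
need tool shift [ 1.08911650e-02 -2.44563884e-02 -1.84283794e-05]
```

View pics/w6.png

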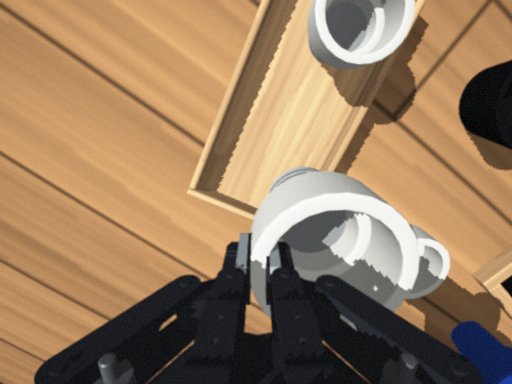

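View pics/st6.png

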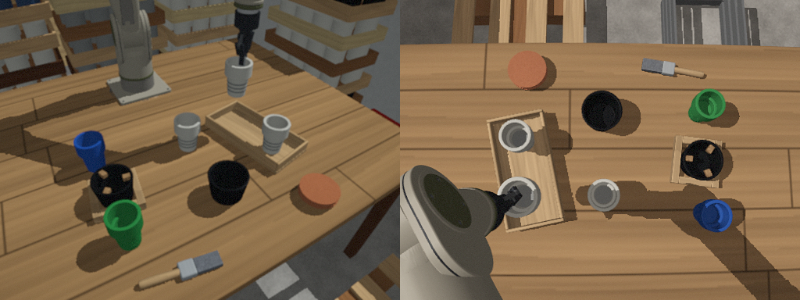

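The pot hangs upright, 27 mm short in tray y. Correct by +0.011 / -0.0245 (tool frame), then lower to ~5 mm above the floor. On the floor the TCP should read 0.097 m, as it did in the planter.

move_arm(deltas=[[0.0055, -0.01225, 0, 0, 0, 0, -1], [0.0055, -0.01225, 0, 0, 0, 0, -1], [0, 0, 0.025, 0, 0, 0, -1], [0, 0, 0.03, 0, 0, 0, -1], [0, 0, 0.03, 0, 0, 0, -1], [0, 0, 0.025, 0, 0, 0, -1], [0, 0, 0.018, 0, 0, 0, -1], [0, 0, 0.01, 0, 0, 0, -1], [0, 0, 0.006, 0, 0, 0, -1], [0, 0, 0, 0, 0, 0, -1]])

```text
clock: 9.72
position: [0.4471, 0.2541, 0.1024]
ee_rot: [0.951, 0.308, 0.0, -0.0]
ft_force: [0.4, -0.0, -4.2]
grip_width: 0.089
```

Run:
```python
from w import *
o,im,X=wrist('w7'); state()
s,_=viewer.camera('scene'); t,d=viewer.camera('top')
cv2.imwrite('pics/st7.png',cv2.resize(np.hstack([s,t])[:,:,::-1],(800,300)))
C=np.array([.548,.2375]);a=np.deg2rad(11.6);Rt=np.array([[np.cos(a),np.sin(a)],[-np.sin(a),np.cos(a)]])
R=Ro.from_quat(o['ee_rot']).as_matrix(); pc=o['position'][:2]+.0395*R[:2,1]
print('pot in tray',Rt@(pc-C))
```

```text
t 9.775 p [0.4472 0.2542 0.1028] rv [[0.811, 0.586, 0.001], [0.586, -0.811, 0.0], [0.001, 0.0, -1.0]] F [ 1.2  0.8 -4.1] g 0.092 q [ 0.06  0.29 -0.75  1.87  0.23  1.06 -1.73]
pot in tray [-0.07931816  0.00057171]
```

View pics/st7.png

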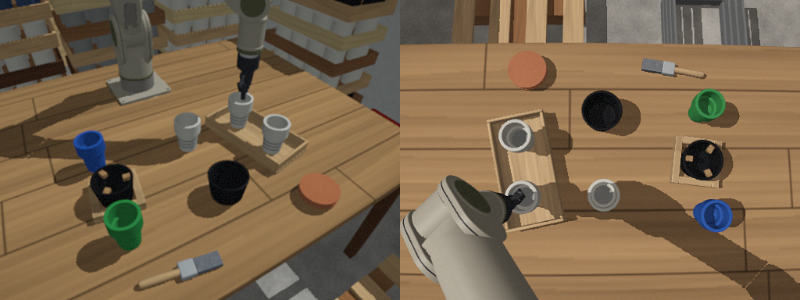

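The pot is inside the tray's free end, at (-79, +1) mm in the tray frame and ~6 mm up. Lower it to contact while watching the force.

move_arm(deltas=[[0, 0, 0.002, 0, 0, 0, -1], [0, 0, 0.002, 0, 0, 0, -1], [0, 0, 0.0015, 0, 0, 0, -1], [0, 0, 0, 0, 0, 0, -1], [0, 0, 0, 0, 0, 0, -1]])

```text
clock: 10.5
position: [0.447, 0.2541, 0.0968]
ee_rot: [0.951, 0.308, 0.0, -0.0]
ft_force: [-0.5, 0.7, -3.1]
grip_width: 0.092
```

move_arm(deltas=[[0, 0, 0.0008, 0, 0, 0, -1], [0, 0, 0, 0, 0, 0, -1], [0, 0, 0, 0, 0, 0, -1]])

```text
clock: 10.88
position: [0.447, 0.2544, 0.0968]
ee_rot: [0.951, 0.308, 0.0, -0.0]
ft_force: [-3.6, -0.2, 6.3]
grip_width: 0.089
```

Floor contact: the force went from -4 N to +6 N at z 0.0968. Release by opening halfway, gradually.

move_arm(deltas=[[0, 0, 0, 0, 0, 0, -0.75], [0, 0, 0, 0, 0, 0, -0.6], [0, 0, 0, 0, 0, 0, -0.4], [0, 0, 0, 0, 0, 0, -0.2], [0, 0, 0, 0, 0, 0, 0], [0, 0, 0, 0, 0, 0, 0], [0, 0, 0, 0, 0, 0, 0]])

```text
clock: 11.75
position: [0.447, 0.2539, 0.096]
ee_rot: [0.951, 0.308, 0.0, 0.0]
ft_force: [-0.4, 0.5, -0.3]
grip_width: 0.5
```

Run:
```python
from w import *
o,im,X=wrist('w8'); state()
```

```text
t 11.8 p [0.4469 0.2539 0.096 ] rv [[0.811, 0.586, 0.0], [0.586, -0.811, -0.0], [-0.0, 0.0, -1.0]] F [-0.  -0.2 -0.5] g 0.499 q [ 0.05  0.3  -0.74  1.88  0.23  1.05 -1.73]
```

View pics/w8.png

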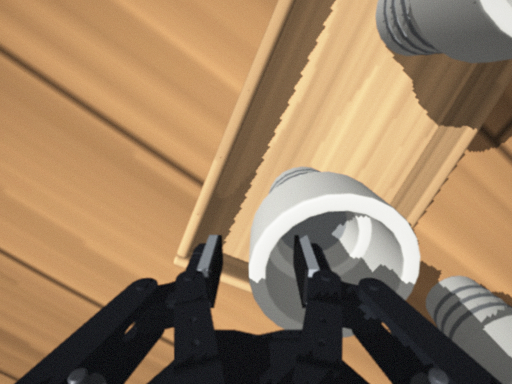

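The pot stands free, with the rim (left edge ~ column 258) clear of both fingers (columns 215 and 300). Withdraw straight up.

move_arm(deltas=[[0, 0, -0.015, 0, 0, 0, 0], [0, 0, -0.025, 0, 0, 0, 0], [0, 0, -0.03, 0, 0, 0, 0], [0, 0, -0.03, 0, 0, 0, 0], [0, 0, -0.03, 0, 0, 0, 0], [0, 0, -0.02, 0, 0, 0, 0], [0, 0, 0, 0, 0, 0, 0], [0, 0, 0, 0, 0, 0, 0]])

```text
clock: 12.8
position: [0.4467, 0.2538, 0.2456]
ee_rot: [0.951, 0.308, -0.0, 0.0]
ft_force: [-0.4, 0.5, -0.8]
grip_width: 0.499
```

Run:
```python
from w import *
o,im,X=wrist('w9'); state()
s,_=viewer.camera('scene'); t,d=viewer.camera('top')
cv2.imwrite('pics/st9.png',cv2.resize(np.hstack([s,t])[:,:,::-1],(800,300)))
C=np.array([.548,.2375]);a=np.deg2rad(11.6);Rt=np.array([[np.cos(a),np.sin(a)],[-np.sin(a),np.cos(a)]])
z=X[...,2]; hsv=cv2.cvtColor(np.ascontiguousarray(im),cv2.COLOR_BGR2HSV)
for n,c in dict(stuck=(.469,.221),traypot=(.636,.245)).items():
    m=(hsv[...,1]<60)&(hsv[...,2]>90)&(z>.119)&(z<.135)&(np.hypot(X[...,0]-c[0],X[...,1]-c[1])<.06)
    P=X[m]
    if len(P)<50: print(n,len(P)); continue
    A=np.c_[P[:,:2],np.ones(len(P))]; f=np.linalg.lstsq(A,P[:,2],rcond=None)[0]
    cc,r=fitc(P[:,:2]); print(n,len(P),cc,r,'tray frame',Rt@(cc-C),'z',np.median(P[:,2]),'tilt deg',np.degrees(np.hypot(*f[:2])))
```

```text
t 12.85 p [0.4466 0.2537 0.2453] rv [[0.811, 0.586, -0.001], [0.586, -0.811, -0.001], [-0.001, -0.0, -1.0]] F [-0.7 -0.6 -0.1] g 0.5 q [ 0.11  0.15 -0.77  1.7   0.1   1.34 -1.63]
stuck 2152 [0.47024937 0.22439681] 0.03927741716751857 tray frame [-0.07879735  0.00279837] z 0.12497224908221247 tilt deg 0.206142661927575
traypot 2267 [0.6346049 0.2470289] 0.03905380548630056 tray frame [ 0.08675207 -0.00808006] z 0.1250273966259356 tilt deg 0.31707242828431803
```

View pics/st9.png

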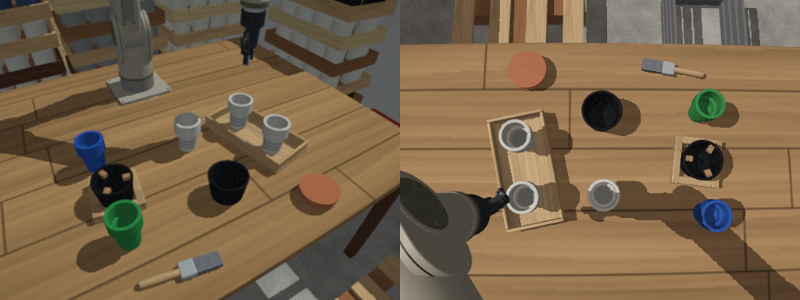

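Both pots stand upright in the tray and the gripper is clear. Handing in.

```bash
python3 -c "
from workcell import manip; print(manip.hand_in())"
```

```text
the job is handed in; nothing more can be done
None
```

I gripped the jammed pot by its +y rim, twisted it about 36° while it was still nested, and drew it 150 mm straight up. I then lowered it into the tray's free end, let go once it was down, and handed in at about 13 s.

**Final wrist-camera check:**

| Pot | Position in tray frame (x, y) | Rim height | Tilt |
|---|---|---|---|
| Freed pot | (-79, +3) mm | 0.125 m, so the foot is on the tray floor | about 0.2° |
| Pot already in the tray | (+87, -8) mm | 0.125 m | about 0.3° |

- **Floor contact:** before I opened the fingers, the wrist force went from -4 N to +6 N.
- **Gripper:** it was about 120 mm above the rims at hand-in, and the wrist force read about zero.
- **Disagreements:** the transport move came up 27 mm short because some rows were not fully reached; I corrected this before lowering. The top camera's depth read about 3 mm high, and I settled the true height from the known pot height.
- **Not measured directly:** the twist angle comes from the gripper's rotation and the unchanged grip in the wrist view, not from a mark on the pot.

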